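# Slide the desiccant tin along the trunk tray's wall

## Task

The round desiccant tin standing in the green trunk tray has to go to the other end of its lane, beside the wooden chock. Push it against the tray's far wall (the long wall away from the robot) while it is still at its own end, then push it along that wall, keeping it standing on the tray floor and touching the wall all the way, until it rests against the chock, and leave it there touching both wall and chock. Leave the three books lying in the tray where they are.

Things in the scene. Friction and masses are not known exactly. Their poses are not given: they have to be found in the camera images.
- tray: Shallow open tray, green painted steel, fixed: outside 342 mm (its x) by 660 mm (its y) by 50 mm high, walls and floor 6 mm. Origin: centre of its underside, on the table top; x across the tray away from the robot, y along its long sides to the robot's left, z up. Inner face of the far wall at x = +165 mm, of the end walls at y = +-324 mm; inner floor z = 6 mm. The books lie in its near half.
- tin_center (a point): Centre (half-way up) of the round, smooth and slippery steel desiccant tin: a closed upright cylinder 96 mm in diameter, 45 mm high, about 0.4 kg, too wide to grip, standing loose on the tray floor, 13 to 25 mm clear of the far wall, about 150 to 190 mm to either side of the tray's middle.
- chock: Light wooden block fixed to the tray floor in the lane beside the far wall, at the opposite end from the tin: 90 mm (its x) by 60 mm (its y) by 35 mm high, axes parallel to the tray's. Origin: centre of its underside. The tin comes to rest against its face (y = +30 or -30 mm) that looks toward the tray's middle. It stands 16 to 28 mm clear of the far wall.
- book0_edge (a point): Middle of the top edge, on the lane side, of the leather-bound book lying flat in the near half of the tray toward the robot's right: 120 mm (across the tray, its x) by 160 mm by 38 mm high, loose.
- book1_edge (a point): The same point of the middle book: 120 by 140 by 45 mm high.
- book2_edge (a point): The same point of the book toward the robot's left: 120 by 170 by 32 mm high.
Things that resemble listed ones, but are neither listed nor needed, are in the scene too. What is shaped like the part that bears tin_center but blue, purple or yellow is not meant.

How it is judged:
On the way, in this order (a step that is already met when the one before it is completed fails the run):
1. the tin is against the far wall (within 7 mm), still more than 110 mm from the tray's middle (x of tin_center in the frame of tray above 0.11 m and not (y of tin_center in the frame of tray between -0.11 and 0.11 m) and not (y of tin_center in the frame of chock between -0.12 and 0.12 m)), for 0.1 s.
2. the tin passes the middle of the tray (within 50 mm of it) against the far wall (x of tin_center in the frame of tray above 0.11 m and y of tin_center in the frame of tray between -0.05 and 0.05 m), for 0.1 s.
At the end, for the whole second after the job is handed in: The tin stands upright and still on the tray floor, within 7 mm of touching the far wall and within 7 mm of touching the chock; the three books are within 12 mm of where they lay (x of tin_center in the frame of tray above 0.11 m and y of tin_center in the frame of chock between -0.085 and 0.085 m and angle between tin_center's own z axis and vertical below 0.05 rad and linear speed of tin below 0.01 m/s and height (world z) of tin_center below 0.0335 m and distance of each of book0_edge, book1_edge, book2_edge from where it was at the start of the episode below 0.012 m).
It fails at once if the tin is more than 15 mm off the far wall while within 100 mm of the tray's middle (x of tin_center in the frame of tray below 0.102 m and y of tin_center in the frame of tray between -0.1 and 0.1 m).
It fails at once if the tin is lifted more than 12 mm off the tray floor (height (world z) of tin_center above 0.0405 m).
It fails at once if the tin is tipped by more than 0.35 rad (angle between tin_center's own z axis and vertical above 0.35 rad).
It fails at once if a book in the tray is moved by more than 12 mm (distance of any of book0_edge, book1_edge, book2_edge from where it was at the start of the episode above 0.012 m).
It also fails if it takes over 53 s, if anything falls off the work surface, if the arm or the gripper's body presses on something with over 40 N, if the wrist force passes 120 N, or if a joint passes its speed limit or range.

## Robot

A 7-joint arm with a two-finger parallel gripper is mounted at the origin on the work surface. World frame = base frame: x ahead of the robot, y to its left, z up, the work surface at z = 0. Lengths are in m, angles in rad, forces in N, time in s.
With the tool pointing down it reaches from about 0.35 to 0.9 m from the base axis. Payload 19.9 kg.
Tool frame: the origin (TCP) lies midway between the tips of the shut fingers; the grasp point (between the pads) lies 19 mm behind it (pinch_z is the distance from the TCP to the grasp point, in m); z points along the fingers, y is the line along which they close (so a half turn about z gives the same grasp; the last joint's range is limited). The gripper opens to 94 mm and grips with 3 to 60 N. Pads are 16 mm wide; open, the fingers measure 119 mm over their backs; the gripper's body (75 mm by 177 mm) begins 78 mm behind the grasp point.
Start: joints at [-1.163, 0.417, -0.01, 1.614, 0.005, 1.111, -0.053], TCP at [0.272, 0.563, 0.205] pointing down, gripper open.
Joint ranges: [-2.81, 2.81], [-0.39, 2.02], [-1.27, 1.25], [0.06, 2.57], [-1.19, 4.33], [0.19, 2], [-2.82, 2.82]. Speed limits (rad/s): [1.89, 1.89, 2.39, 2.39, 3.01, 3.01, 3.01].

## Interface

Orientations are given as a unit quaternion [x, y, z, w].
In Python, from station import * gives the robot as it stands. The module is installed in compiled form; this text tells all that it offers.
- The arm moves only by the tool servo_tool, never from a script. Its arguments are lists of equal length, an entry for each row: "xyz": the shift along the tool's x, y, z in mm, a list of three; "yaw": the turn about the tool's z in degrees. In form: {"xyz": [[tx, ty, tz], ...], "yaw": [yaw, ...]}. A call has 1 to 10 rows; each row is the pose to reach, as a shift and turn from the pose commanded when the call began, along the tool's axes at that moment; what a row does not reach only later rows make up. A row lasts 1/8 s, in which the tool goes at most 62.5 mm and 10.7 degrees, less where a joint would pass 70% of its speed; a pose out of reach is approached as far as the arm can. A call with a gripper value outside its range is refused whole. "fingers" is the opening, from 0 (shut) to 1 (fully open), set as the call begins (left out, the last holds). The fingers move at their own pace and stop on an object; "squeeze" is the grip in N (left out, the last holds). Time passes only in rows, so rows that repeat a pose let the fingers close. It gives the time, the measured TCP pose, the force, the opening and the grip force at its end, in the units of the state.
- get_obs(): the state, without advancing time (a new reading comes with each control period).
- read_camera(name): name is "scene" or "top" or "wrist"; returns (picture, depth): 384x512x3 uint8, red, green, blue; 384x512 float32, m along the optical axis (not along the pixel's ray), 0 where there is no reading.
- camera_model(name): a dict with "fx", "fy", "cx", "cy" (pixels), "position" and "attitude" of the camera in the world. Camera axes: x right, y down, z forward; pixel columns grow to the right and rows downward; lengths in m; the calibration is good to about 2 mm. A picture is of the moment at which its call begins: read the wrist's pose just before it. camera_model takes no time and is no camera call; for the wrist camera it gives the pose at the moment of the call.
- job_done(): hands the job in; it is judged then, once.
The state is a dict: "t": time; "qpos": joint angles; "dq": joint speeds; "joint_torque": joint torques, N m; "ee_pos": TCP position; "tool_rot": TCP orientation; "force": force on the tool from outside, world axes, zero at the start; "moment": the same for the moment, N m; "gripper_width": opening from 0.0 (shut) to 1.0 (fully open); "finger_force": force on a finger pad.
Only numpy, scipy, OpenCV 4.12 (cv2) and the standard library are available. Lean on these libraries where they do the work, as an engineer would, in place of code of your own. Each camera call takes 0.05 s, during which the arm holds its last target. There are 200 camera calls.

## Working session

There is one attempt and no reset: what is moved stays moved. The work goes in short steps, Python scripts to look and compute and a tool call to move; the robot and the scene stay as the last step left them, time stands still between calls to the robot, and variables do not carry over. Pictures are saved under pics/ and viewed, at most 10 in all, crops included, and the job is handed in when it is done.

Besides the shell and the picture viewer there is one more tool, called as name([rows], argument=value, ...), one row to a line, values as JSON. servo_tool: Moves the arm, as the interface text tells. Its arguments: {"type":"object","properties":{"xyz":{"type":"array"},"yaw":{"type":"array"},"fingers":{"type":"number"},"squeeze":{"type":"number"}},"required":["xyz","yaw"]}

```bash
mkdir -p pics
cat > h.py <<'E'
from station import *
import numpy as np, cv2
from scipy.spatial.transform import Rotation as R
def cam(n):
    m=camera_model(n); p,d=read_camera(n); return m,p,d
def pts(m,d):
    v,u=np.mgrid[:384,:512]
    c=np.stack([(u-m['cx'])/m['fx']*d,(v-m['cy'])/m['fy']*d,d],-1)
    a=np.array(m['attitude']); r=R.from_quat(a).as_matrix() if a.size==4 else a.reshape(3,3)
    return c@r.T+np.array(m['position'])
E
python3 - <<'E'
from h import *
o=get_obs(); print(o['t'],o['ee_pos'],o['tool_rot'],o['force'])
for n in ('top','scene'):
    m,p,d=cam(n); print(m); cv2.imwrite(f'pics/{n}.png',cv2.cvtColor(p,cv2.COLOR_RGB2BGR)); np.savez(f'{n}.npz',p=p,d=d,P=pts(m,d))
E
```

```text
0.0 [0.2715896  0.56250017 0.20484072] [ 2.22987805e-01  9.74821052e-01 -5.90109566e-04 -7.95179133e-05] [ 1.0876514  -0.74835716 -0.24666982]
{'fx': 351.1602590121574, 'fy': 351.1602590121574, 'cx': 253.14393981595202, 'cy': 190.8909958563094, 'position': array([0.50584345, 0.10172087, 0.93521662]), 'attitude': array([ 0.71606508, -0.69773035, -0.00198374, -0.02047521])}
{'fx': 363.6342841954376, 'fy': 363.6342841954376, 'cx': 257.7865668318674, 'cy': 192.6936776358334, 'position': array([1.17944908, 0.19189747, 0.6436839 ]), 'attitude': array([ 0.6140403 ,  0.67424918, -0.30442629, -0.27507669])}
```

View pics/top.png

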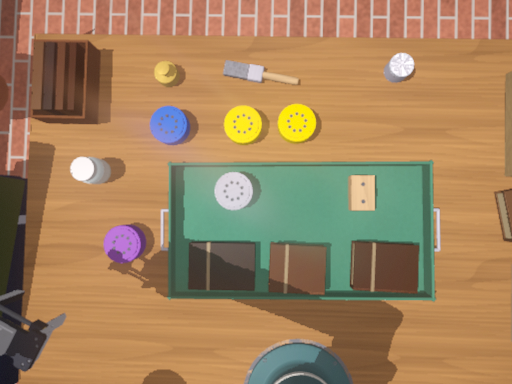

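View pics/scene.png

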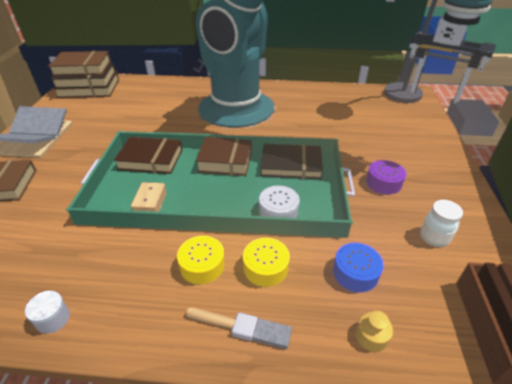

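The top view shows the silver tin at (234,190), the chock at (362,192), the tray rim spanning about (168,162)–(434,298), and the books along the near wall. The blue, yellow and purple tins are distractors. The tin is at the left end (+y). Next I'll measure these.

```bash
cat > meas.py <<'E'
from h import *
z=np.load('top.npz'); p,d,P=z['p'],z['d'],z['P']
hsv=cv2.cvtColor(p,cv2.COLOR_RGB2HSV)
g=((hsv[...,0]>60)&(hsv[...,0]<95)&(hsv[...,1]>90))
rim=g&(P[...,2]>.042)&(P[...,2]<.058); rim[:150]=0; rim[310:]=0
q=P[rim]; print('rim n,z',len(q),np.median(q[:,2]))
r=cv2.minAreaRect((q[:,:2]*1000).astype(np.float32)); print('rim rect',r); print(cv2.boxPoints(r))
def blob(x0,y0,x1,y1,lo,hi,name,sel=None):
    m=np.zeros(d.shape,bool); m[y0:y1,x0:x1]=1
    m&=(P[...,2]>lo)&(P[...,2]<hi)&~g
    if sel is not None: m&=sel
    q=P[m]; r=cv2.minAreaRect((q[:,:2]*1000).astype(np.float32)); c,rad=cv2.minEnclosingCircle((q[:,:2]*1000).astype(np.float32))
    print(name,len(q),np.median(q[:,2]),q[:,:2].min(0),q[:,:2].max(0),r,'circ',c,rad)
blob(205,168,262,215,.043,.062,'tin')
blob(340,168,385,218,.032,.05,'chock')
blob(180,236,262,294,.030,.06,'b2')
blob(262,236,335,296,.035,.065,'b1')
blob(340,236,425,294,.03,.06,'b0')
fl=P[205:235,270:340].reshape(-1,3);print('floor',np.median(fl[:,2]))
E
python3 meas.py
```

```text
rim n,z 564 0.053492004617917976
rim rect ((433.64996337890625, 12.4677734375), (340.3508605957031, 656.1815185546875), 1.4295430183410645)
[[ 255.3424   336.21094]
 [ 271.7126  -319.76636]
 [ 611.9575  -311.2754 ]
 [ 595.58734  344.7019 ]]
tin 1145 0.05225492629958339 [0.48144602 0.13276301] [0.57531506 0.22727925] ((528.4713134765625, 179.99786376953125), (93.76687622070312, 94.14852905273438), 1.4446697235107422) circ (529.04931640625, 179.89588928222656) 48.44110870361328
chock 846 0.0413103728528364 [ 0.48939761 -0.17568465] [ 0.57681769 -0.115201  ] ((533.3062133789062, -145.99819946289062), (86.25794982910156, 59.61125564575195), 1.6102904081344604) circ (533.2738037109375, -145.98231506347656) 51.57734680175781
b2 3120 0.03862635459243641 [0.26157064 0.12177188] [0.3964465 0.3070432] ((329.0653076171875, 214.68917846679688), (133.59588623046875, 185.71839904785156), 0.4310668706893921) circ (327.5190124511719, 214.67755126953125) 113.49284362792969
b1 2789 0.05151915607177382 [ 0.26697432 -0.07965564] [0.39849158 0.10113071] ((334.1831970214844, 12.435539245605469), (130.21405029296875, 180.84957885742188), 1.5168389081954956) circ (320.31854248046875, 12.066668510437012) 103.46197509765625
b0 3136 0.044570290311810534 [ 0.28637616 -0.28797199] [ 0.40867537 -0.12491514] ((347.43853759765625, -206.32455444335938), (161.2816162109375, 120.76190948486328), 88.57569885253906) circ (347.34283447265625, -206.138427734375) 98.86477661132812
floor 0.0064395693621696615
```

The tin is at tray (99,165) mm with 18 mm wall clearance, the chock at tray (96,-161), and the tray's yaw is about +1.4°. All of these fit the given data. I'll move above the lane on the near side of the tin with the fingers shut and the tool aligned with the tray.

servo_tool([
  [-40, -35, 0],
  [-80, -70, 0],
  [-125, -108, 0],
  [-170, -147, 0],
  [-215, -187, 0],
  [-260, -226, 0],
  [-295, -256, 0],
  [-312, -271, 0],
  [-312, -271, 0],
  [-312, -271, 0],
], yaw=[-5, -10, -15, -20, -24, -27.2, -27.2, -27.2, -27.2, -27.2], fingers=0, squeeze=10)

```text
t: 1.35
ee_pos: [0.4345, 0.1839, 0.2054]
tool_rot: [-0.013, 1.0, -0.0, -0.0]
force: [-0.2, 0.6, 0.1]
gripper_width: 0.006
finger_force: 0.0
```

```bash
cat > st.py <<'E'
from h import *
import sys
# tray frame: centre and yaw measured from rim
T=np.array([433.65,12.47]); th=np.radians(1.43); Rt=np.array([[np.cos(th),np.sin(th)],[-np.sin(th),np.cos(th)]])
def tr(p): return Rt@(np.asarray(p)[:2]*1000-T)
o=get_obs(); e=o['ee_pos']; print('t',o['t'],'tcp tray',tr(e).round(1),'z',e[2]*1000,'force',np.round(o['force'],1),'y-axis',R.from_quat(o['tool_rot']).as_matrix()[:2,1])
def tin(n):
    m,p,d=cam(n); P=pts(m,d); cv2.imwrite(f'pics/{n}_{o["t"]:.2f}.png',cv2.cvtColor(p,cv2.COLOR_RGB2BGR))
    hsv=cv2.cvtColor(p,cv2.COLOR_RGB2HSV)
    w=P[...,:2]*1000-T; X=w@Rt.T
    k=(X[...,0]>-30)&(X[...,0]<162)&(abs(X[...,1])<320)&(P[...,2]>.044)&(P[...,2]<.060)&(hsv[...,1]<70)
    nn,l,s,c=cv2.connectedComponentsWithStats(k.astype(np.uint8)); i=1+s[1:,4].argmax(); q=X[l==i]
    print(n,'tin n',len(q),'min',q.min(0),'max',q.max(0),'circ',cv2.minEnclosingCircle(q.astype(np.float32)))
for n in sys.argv[1:]: tin(n)
E
python3 st.py wrist top scene; ls pics
```

```text
t 1.35 tcp tray [  5.1 171.4] z 205.35291431264204 force [-0.2  0.6  0.1] y-axis [-0.02580197  0.99966707]
wrist tin n 239 min [ 53.64563679 122.69814032] max [ 79.92234411 146.8240105 ] circ ((66.8471450805664, 134.61834716796875), 17.693378448486328)
top tin n 1140 min [ 52.12499803 118.04458745] max [145.8915945  212.24775346] circ ((99.81776428222656, 164.8522491455078), 48.45888137817383)
scene tin n 896 min [ 52.21458383 116.23433645] max [146.91135674 210.94272957] circ ((98.98777770996094, 163.07723999023438), 48.72605895996094)
scene.png
scene_1.35.png
top.png
top_1.35.png
wrist_1.35.png
```

Both views agree on the tin at (99.5,164). I'll descend into the lane, then push gently toward the far wall.

servo_tool([
  [0, 0, 40],
  [0, 0, 85],
  [0, 0, 130],
  [0, 0, 165],
  [0, 0, 183],
  [0, 0, 183],
  [0, 0, 183],
], yaw=[0, 0, 0, 0, 0, 0, 0])

```text
t: 2.38
ee_pos: [0.4352, 0.1836, 0.0232]
tool_rot: [-0.013, 1.0, 0.0, 0.0]
force: [-0.1, 0.1, 0.2]
gripper_width: 0.003
finger_force: 0.0
```

servo_tool([
  [-10, 0, 0],
  [-20, 0, 0],
  [-28, 0, 0],
  [-34, 0, 0],
  [-39, 0, 0],
  [-43, 0, 0],
  [-47, 0, 0],
  [-50, 0, 0],
  [-50, 0, 0],
], yaw=[0, 0, 0, 0, 0, 0, 0, 0, 0])

```text
t: 3.5
ee_pos: [0.4852, 0.1844, 0.0225]
tool_rot: [-0.012, 1.0, -0.0, 0.0]
force: [1.1, -1.0, -0.2]
gripper_width: 0.006
finger_force: 0.0
```

```bash
python3 st.py top scene
```

```text
t 3.5 tcp tray [ 55.8 170.6] z 22.48725796546739 force [ 1.1 -1.  -0.2] y-axis [-0.02485694  0.99969102]
top tin n 307 min [ 90.0397102  118.06166136] max [161.0637525  209.26842887] circ ((114.99855041503906, 164.68641662597656), 48.427833557128906)
scene tin n 949 min [ 61.58505921 116.82877834] max [161.71182305 210.69932758] circ ((111.65501403808594, 163.60330200195312), 50.64203643798828)
```

servo_tool([
  [-2, 0, 0],
  [-3, 0, 0],
  [-4, 0, 0],
  [-5, 0, 0],
  [-5, 0, 0],
], yaw=[0, 0, 0, 0, 0])

```text
t: 4.22
ee_pos: [0.4883, 0.1844, 0.0221]
tool_rot: [-0.013, 1.0, -0.0, -0.002]
force: [-10.6, -0.3, 5.5]
gripper_width: 0.005
finger_force: 5.3
```

```bash
sed -i 's/<162)/<175)/' st.py; python3 st.py top scene
```

```text
t 4.225 tcp tray [ 58.9 170.5] z 22.072809669308135 force [-10.6  -0.3   5.5] y-axis [-0.02527934  0.99968021]
top tin n 672 min [ 100.08046454 -163.81677069] max [171.26029691 319.08471027] circ ((168.06854248046875, 77.63397216796875), 241.45889282226562)
scene tin n 1219 min [64.35818527 -8.05299707] max [172.7331924  317.86611646] circ ((169.8843994140625, 154.90655517578125), 162.9606170654297)
```

The tin is against the wall, with a reaction of about 10 N. I'll back off and go round to its rear-near quadrant.

servo_tool([
  [8, 0, 0],
  [22, 15, 0],
  [25, 40, 0],
  [22, 60, 0],
  [5, 67, 0],
  [-10, 68, 0],
  [-18, 68, 0],
  [-18, 65, 0],
  [-18, 60, 0],
  [-18, 60, 0],
], yaw=[0, 0, 0, 0, 0, 0, 0, 0, 0, 0])

```text
t: 5.58
ee_pos: [0.5061, 0.2442, 0.0225]
tool_rot: [-0.012, 1.0, -0.0, -0.0]
force: [0.7, 0.1, -0.1]
gripper_width: 0.006
finger_force: 0.0
```

```bash
sed -i 's/<175)/<166)/' st.py; python3 st.py top scene
```

```text
t 5.575 tcp tray [ 78.2 229.9] z 22.51475293879905 force [ 0.7  0.1 -0.1] y-axis [-0.02418644  0.99970743]
top tin n 826 min [74.8800922  27.63509271] max [165.99501775 239.47183509] circ ((165.59652709960938, 133.553466796875), 105.91851043701172)
scene tin n 916 min [ 68.84221308 115.51657957] max [165.81204719 210.64063217] circ ((120.47669982910156, 162.4183807373047), 51.733768463134766)
```

servo_tool([
  [0, -6, 0],
  [0, -11, 0],
  [0, -16, 0],
  [0, -21, 0],
  [0, -27, 0],
  [0, -33, 0],
  [0, -39, 0],
  [0, -45, 0],
  [0, -50, 0],
  [0, -50, 0],
], yaw=[0, 0, 0, 0, 0, 0, 0, 0, 0, 0])

```text
t: 6.92
ee_pos: [0.5016, 0.1976, 0.0215]
tool_rot: [-0.014, 1.0, 0.001, -0.005]
force: [-33.3, 16.5, 12.4]
gripper_width: 0.009
finger_force: 18.5
```

```bash
python3 st.py scene top
```

```text
t 6.925 tcp tray [ 72.5 183.4] z 21.539460905398194 force [-33.3  16.5  12.4] y-axis [-0.02844636  0.99959413]
scene tin n 955 min [66.62368373 90.88878777] max [165.7672503  193.37702396] circ ((115.66073608398438, 145.31809997558594), 60.761329650878906)
top tin n 453 min [102.63407369  90.43894597] max [165.88196553 171.25909923] circ ((134.19467163085938, 132.0961456298828), 50.297298431396484)
```

The contact is too much on the side (33 N into the wall). I'll back off, move the finger closer to straight behind the tin, and push on.

servo_tool([
  [0, 12, 0],
  [0, 24, 0],
  [-6, 24, 0],
  [-14, 24, 0],
  [-14, 20, 0],
  [-14, 15, 0],
  [-14, 9, 0],
  [-14, 3, 0],
  [-14, -3, 0],
  [-14, -3, 0],
], yaw=[0, 0, 0, 0, 0, 0, 0, 0, 0, 0])

```text
t: 8.28
ee_pos: [0.5219, 0.1915, 0.0225]
tool_rot: [-0.012, 1.0, -0.0, 0.0]
force: [0.0, -0.5, 0.3]
gripper_width: 0.004
finger_force: 0.0
```

```bash
python3 st.py scene
```

```text
t 8.275 tcp tray [ 92.7 176.8] z 22.52857439446029 force [ 0.  -0.5  0.3] y-axis [-0.02401984  0.99971141]
scene tin n 953 min [67.46367546 67.98575015] max [165.98450918 186.6721839 ] circ ((118.64208221435547, 128.4932098388672), 60.89128112792969)
```

servo_tool([
  [0, -5, 0],
  [0, -10, 0],
  [0, -15, 0],
  [0, -20, 0],
  [0, -25, 0],
  [0, -30, 0],
  [0, -35, 0],
  [0, -40, 0],
  [0, -45, 0],
], yaw=[0, 0, 0, 0, 0, 0, 0, 0, 0])

```text
t: 9.45
ee_pos: [0.5228, 0.147, 0.0225]
tool_rot: [-0.012, 1.0, -0.0, -0.0]
force: [-1.1, 2.9, 1.5]
gripper_width: 0.005
finger_force: 1.7
```

```bash
python3 st.py scene top
```

```text
t 9.45 tcp tray [ 92.5 132.2] z 22.48216766257539 force [-1.1  2.9  1.5] y-axis [-0.02491861  0.99968948]
scene tin n 942 min [69.4811634 23.9965067] max [165.91427481 140.97777773] circ ((113.3180160522461, 82.9110107421875), 59.33664321899414)
top tin n 221 min [ 87.5805245 -14.9549868] max [165.93156707  67.82538475] circ ((137.03424072265625, 26.449153900146484), 50.222007751464844)
```

```bash
ls -t pics | head -2; cp pics/$(ls -t pics | grep scene | head -1) pics/a.png
```

```text
top_9.45.png
scene_9.45.png
```

View pics/a.png

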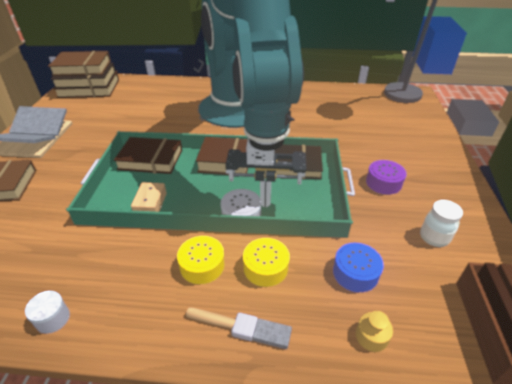

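The tin, at (240,205), is against the far wall with the finger behind it, and forces are small. Continuing.

servo_tool([
  [0, -6, 0],
  [0, -12, 0],
  [0, -18, 0],
  [0, -24, 0],
  [0, -30, 0],
  [0, -36, 0],
  [0, -42, 0],
  [0, -48, 0],
  [0, -54, 0],
  [0, -60, 0],
], yaw=[0, 0, 0, 0, 0, 0, 0, 0, 0, 0])

```text
t: 10.8
ee_pos: [0.5243, 0.0869, 0.0225]
tool_rot: [-0.012, 1.0, -0.0, -0.0]
force: [-1.4, 2.8, -0.1]
gripper_width: 0.009
finger_force: 1.2
```

```bash
python3 st.py scene
```

```text
t 10.8 tcp tray [92.5 72.1] z 22.475393282341376 force [-1.4  2.8 -0.1] y-axis [-0.02495376  0.9996886 ]
scene tin n 942 min [ 70.40005826 -34.67948336] max [165.93876728  82.38452002] circ ((121.08534240722656, 25.700834274291992), 62.164730072021484)
```

servo_tool([
  [0, -6, 0],
  [0, -12, 0],
  [0, -18, 0],
  [0, -24, 0],
  [0, -30, 0],
  [0, -36, 0],
  [0, -42, 0],
  [0, -48, 0],
  [0, -54, 0],
  [0, -60, 0],
], yaw=[0, 0, 0, 0, 0, 0, 0, 0, 0, 0])

```text
t: 12.1
ee_pos: [0.5258, 0.027, 0.0225]
tool_rot: [-0.012, 1.0, -0.0, -0.0]
force: [-1.6, 1.6, -0.3]
gripper_width: 0.003
finger_force: 1.3
```

```bash
python3 st.py scene top
```

```text
t 12.1 tcp tray [92.5 12.2] z 22.457551369101665 force [-1.6  1.6 -0.3] y-axis [-0.02498035  0.99968794]
scene tin n 928 min [ 69.86019681 -95.32022457] max [165.39901663  22.50157215] circ ((111.47452545166016, -34.43046569824219), 62.75698471069336)
top tin n 26 min [165.20567941 133.17028191] max [165.92802153 196.38478965] circ ((165.4980926513672, 164.7775421142578), 31.607576370239258)
```

servo_tool([
  [0, -6, 0],
  [0, -12, 0],
  [0, -18, 0],
  [0, -23, 0],
  [0, -27, 0],
  [0, -30, 0],
  [0, -32, 0],
  [0, -34, 0],
  [0, -34, 0],
], yaw=[0, 0, 0, 0, 0, 0, 0, 0, 0])

```text
t: 13.32
ee_pos: [0.5266, -0.0069, 0.0225]
tool_rot: [-0.012, 1.0, -0.0, 0.0]
force: [-0.9, 0.4, -0.0]
gripper_width: 0.007
finger_force: 0.6
```

servo_tool([
  [0, -1, 0],
  [0, -2, 0],
  [0, -3, 0],
  [0, -3, 0],
], yaw=[0, 0, 0, 0])

```text
t: 13.82
ee_pos: [0.5267, -0.0098, 0.0225]
tool_rot: [-0.012, 1.0, -0.0, -0.0]
force: [-1.7, 2.2, 1.1]
gripper_width: 0.005
finger_force: 0.9
```

```bash
python3 st.py scene top
```

```text
t 13.825 tcp tray [ 92.5 -24.6] z 22.474895379341756 force [-1.7  2.2  1.1] y-axis [-0.02476161  0.99969337]
scene tin n 926 min [  68.22373625 -131.29456275] max [165.32599658 -14.50072532] circ ((113.8753662109375, -70.40152740478516), 61.9761848449707)
top tin n 37 min [165.25698451   2.24677866] max [165.82558216  92.95343342] circ ((165.5612335205078, 47.60010528564453), 45.35419464111328)
```

Not firmly on the chock yet, so I'll creep on.

servo_tool([
  [0, -1, 0],
  [0, -2, 0],
  [0, -3, 0],
  [0, -3, 0],
], yaw=[0, 0, 0, 0])

```text
t: 14.42
ee_pos: [0.5267, -0.0107, 0.0225]
tool_rot: [-0.013, 1.0, 0.001, -0.0]
force: [-1.8, 12.8, 1.6]
gripper_width: 0.006
finger_force: 6.5
```

servo_tool([
  [0, -1, 0],
  [0, -2, 0],
  [0, -2, 0],
], yaw=[0, 0, 0])

```text
t: 14.8
ee_pos: [0.5266, -0.011, 0.0225]
tool_rot: [-0.014, 1.0, 0.002, -0.0]
force: [-4.6, 21.9, 3.4]
gripper_width: 0.003
finger_force: 11.2
```

The finger has stalled with 22 N in y, so the tin is on the chock. I'll retreat backward, then rise.

servo_tool([
  [0, 2, 0],
  [0, 6, 0],
  [0, 15, 0],
  [0, 30, 0],
  [0, 40, -20],
  [0, 45, -70],
  [0, 60, -125],
  [0, 120, -170],
  [0, 175, -180],
  [0, 200, -180],
], yaw=[0, 0, 0, 0, 0, 0, 0, 0, 0, 0])

```text
t: 16.05
ee_pos: [0.5215, 0.1897, 0.204]
tool_rot: [-0.014, 1.0, 0.001, 0.001]
force: [-0.5, 0.1, -0.5]
gripper_width: 0.005
finger_force: 0.0
```

```bash
python3 st.py scene top; cp pics/$(ls -t pics | grep top_ | head -1) pics/b.png
```

```text
t 16.05 tcp tray [ 92.2 175. ] z 204.00060502189376 force [-0.5  0.1 -0.5] y-axis [-0.02847243  0.99959331]
scene tin n 878 min [  68.56076995 -132.59537638] max [165.08379779 -36.37171293] circ ((117.1153564453125, -82.74467468261719), 50.44144821166992)
top tin n 1241 min [  70.17749225 -130.18240532] max [165.78167225  95.49155376] circ ((134.25698852539062, -16.386869430541992), 116.19146728515625)
```

View pics/b.png

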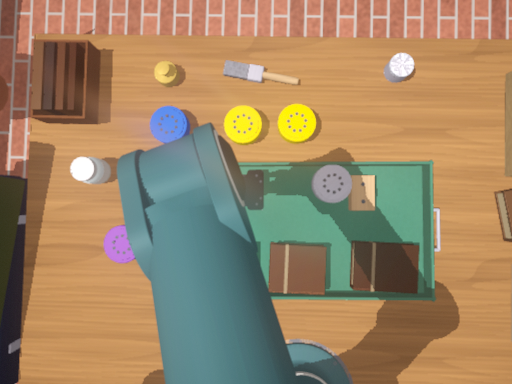

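The tin, at (332,184), touches the chock's left face and the far wall. It measures (117,-83) in the tray frame, as expected. The two books in view haven't moved; the left one is hidden by the arm, but the tool never came near it. Handing in.

```bash
python3 -c "
from station import *
print(job_done())"
```

```text
the job is handed in; nothing more can be done
None
```

The tin was pushed to the far wall at its own end, then along it to the chock, where it now touches both (tin centre measured at tray x 117, y -83 mm), and the job is handed in at about 16 s; I saw no book move, though the arm hid the left one in the last view.

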